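Shut the guard and hold the weld pull-tester at its mark

ROBOT

A 7-joint arm with a two-finger parallel gripper is mounted at the origin on a cart in front of the work surface, level with it; the furniture and walls round the work are solid. World frame = base frame: x ahead of the robot, y to its left, z up, the work surface at z = 0. Lengths are in m, angles in degrees, forces in N, time in s.
With the tool pointing down it reaches from about 0.425 to 0.875 m from the base axis. Payload 4.7 kg.
Tool frame: the origin (TCP) lies midway between the tips of the shut fingers; the grasp point (between the pads) lies 19 mm behind it (env.grip_depth is the distance from the TCP to the grasp point, in m); z points along the fingers, y is the line along which they close (so a half turn about z gives the same grasp; the last joint's range is limited). The gripper opens to 87 mm and grips with 3 to 60 N. Pads are 19 mm wide; open, the fingers measure 117 mm over their backs; the gripper's body (75 mm by 190 mm) begins 51 mm behind the grasp point.
Start: joints at [-65.311, 18.392, -4.016, 83.108, 1.295, 78.541, -3.26], TCP at [0.263, 0.594, 0.223] pointing down, gripper open.
Joint ranges: [-163.93, 163.93], [-17.29, 119.83], [-79.2, 71.16], [3.27, 140.29], [-89.18, 269.18], [5.43, 117.66], [-154.24, 154.24]. Speed limits (degrees/s): [147.25, 147.25, 180, 180, 180, 180, 180].

INTERFACE

Orientations are given as [roll, pitch, yaw] about the fixed x, y, z axes, in that order (R = Rz(yaw) Ry(pitch) Rx(roll)).
In Python, from cell import get_obs, optics, env, nets gives the robot as it stands.
- The arm moves only by the shell command python3 -m creep 'ROWS' [FORCE]. ROWS is JSON, a list of rows, each an object of numbers: "wx", "wy", "wz": the turn, a rotation vector about the tool's x, y, z in degrees; "tx", "ty", "tz": the shift along the tool's x, y, z in mm; "gripper": the opening, from -1 (shut) to 1 (fully open). A call has 1 to 5 rows; each row is the pose to reach, as a shift and turn from the pose commanded when the call began, along the tool's axes at that moment; what a row does not reach only later rows make up. A row lasts 1/12 s, in which the tool goes at most 41.7 mm and 7.16 degrees, less where a joint would pass 70% of its speed; a pose out of reach is approached as far as the arm can. A call with a gripper value outside its range is refused whole. The fingers move at their own pace and stop on an object; FORCE is the grip in N (left out, the last holds). Time passes only in rows, so rows that repeat a pose let the fingers close. It gives the time, the measured TCP pose, the force, the opening and the grip force at its end, in the units of the state.
- get_obs(): the state, without advancing time (a new reading comes with each control period).
- optics.read_camera(name): name is "scene" or "top" or "wrist"; returns (picture, depth): 384x512x3 uint8, red, green, blue; 384x512 float32, m along the optical axis (not along the pixel's ray), 0 where there is no reading.
- optics.camera_info(name): a dict with "fovy" (degrees; the focal length in pixels is half the picture's height over the tangent of half this angle, whatever the lens; pixels are square), "cx", "cy" (the principal point, pixels), "k1" (the pictures are not rectified: a ray, as slopes to the right and down, at radius r is drawn at 1 + k1 r^2 times it, then the intrinsics apply), "R" (3x3) and "t" (3): a world point X has camera coordinates R X + t; the wrist camera has in their place "tool_from_camera" (4x4, takes a point from camera to tool coordinates, whose origin is the TCP and whose axes are the flange's). Camera axes: x right, y down, z forward; pixel columns grow to the right and rows downward; lengths in m; the calibration is good to about 2 mm. A picture is of the moment at which its call begins: read the wrist's pose just before it. camera_info takes no time and is no camera call.
- env.sign_off(): hands the job in; it is judged then, once.
Trained networks look in the newest picture that a camera, given by its name, has taken for a name from the list of things; names that differ only in an ending like _2 or _b are one class to them, and where a whole thing is asked for, a point or a joint stands for the part that bears it (a point fixed in the world has none). Each returns a list of dicts, best first, with "confidence" (0 to 1); they miss things now and then, are a little off and sometimes report something else, mostly with a low value. They report only what shows in the picture. A call takes as long as a camera call.
- nets.look_for(query, camera): "point" ([x, y, z] in m, in world coordinates, good to about 4 mm: the middle of the surface that is visible of it).
- nets.place_of(query, camera): "point" ([x, y, z] in m, in world coordinates, good to about 4 mm: a listed point, or the origin of a listed thing).
The state is a dict: "time_s": time; "qpos": joint angles; "joint_velocities": joint speeds; "effort": joint torques, N m; "tool_pos": TCP position; "tool_rot": TCP orientation; "force": force on the tool from outside, world axes, zero at the start; "wrist_torque": the same for the moment, N m; "grip_width": finger opening in m; "grasp_force": force on a finger pad.
Only numpy, scipy, OpenCV 4.12 (cv2) and the standard library are available. Lean on these libraries where they do the work, as an engineer would, in place of code of your own. Each camera call takes 0.05 s, during which the arm holds its last target. There are 200 camera calls.

TASK

A weld sample is clamped in the bench pull-tester: push the yellow-framed front guard fully up until it is shut, and only then draw the black T-handle out against its spring until the carriage's pointer is level with the red rider on the scale, without pulling well past it. Finish while still holding the handle there, so that the spring stays drawn and the guard stays shut, and leave the rider and all the other things on the table where they are.

Things in the scene. Friction and masses are not known exactly. Their poses are not given: they have to be found in the camera images.
- tester: pull-tester fixed to the table: grey base 140 (x) x 400 (y) x 12 mm; origin under its centre, at table height. Front (guard, scale) faces its own -x. Blue test bay at its +y end (y +45 to +195 mm, x -56 to +60, roof z = 128); handle is drawn to its own -y. Black spring tube between them (y -2 to +48, top z = 55); end block 42 mm high at the -y end.
- guard (a joint): guard: clear window in a yellow frame, 142 wide, 104 tall, 6 mm thick; a round bead along its upper edge stands 6 mm out of the outer face. Hinged at its lower edge on the bay's front, leans out to the tester's -x. Rad: 0 = upright, shut; grows as it tips down; starts 0.4 to 0.7. Stiff: stays where left, 1 to 3 N square to it near its top moves it. Shut, its outer face is at x = -63 mm.
- guard_edge (a point): middle of the guard's upper edge, 104 mm from the hinge line
- guard_hinge (a point): middle of the guard's hinge line, 17 mm above the table, at tester x = -57 mm, y = +120 mm; the hinge runs along the tester's y
- drawbar (a joint): the sliding carriage with pointer and T-handle: 0 = home, drawn in by its spring; grows (m) as it is drawn along the tester's -y, at most 0.100. The spring pulls it home with about 5 N at 0, 130 N more per metre (about 16 N at 0.080); it runs back when let go.
- pull_handle: black T-handle on the carriage: round level crossbar 16 mm thick, 100 mm long along the tester's x, axis 98 mm above the table, on a steel stem 12 mm thick (y) and 26 mm wide in the middle; carriage top 46 mm above the table. Origin at table level under the bar's middle. Can be taken from above, a finger on its +y and one on its -y side.
- handle_bar (a point): middle of the T-handle's crossbar, on its axis; at home it is 95 mm from the bay's wall
- pointer (a point): tip of the small red pointer on the front side of the carriage, 24 mm above the table; at the same tester y as the crossbar and moving with it
- rider (a joint): where the red rider stands on the scale: the value of the drawbar (m) at which the pointer is level with it; between 0.045 and 0.080; stiff, not to be moved
- mark (a point): the red rider's middle line on the side by the pointer: 14 x 10 mm, 12 mm tall block on the aluminium scale strip at the tester's front edge; the white line across it is the mark. Its axes are those of the tester; the pointer is level with it when both have the same tester y
- weld_magnet: bystander, loose: arrow-shaped welding magnet with silver faces and red edge, 69 x 102 x 14 mm, lying flat; origin under its middle
- tape_measure: bystander, loose: yellow pocket tape measure, 67 x 82 x 38 mm; origin under its middle
- rivet_tin: bystander, loose: round tin, 75 mm across, 58 mm high; origin under its middle
- cut_star: bystander, loose: black star-shaped cut part, 63 x 55 x 6 mm, lying flat; origin under its middle

How it is judged (in metres and radians):
On the way, in this order (a step that is already met when the one before it is completed fails the run):
1. the guard is shut while the drawbar is still home (value of joint guard below 0.08 rad and value of joint drawbar below 0.01 m), for 0.2 s.
2. with the guard shut, the pointer is drawn level with the red rider (value of joint guard below 0.08 rad and y of pointer in the frame of mark between -0.006 and 0.006 m), for 0.3 s.
At the end, for the whole second after the job is handed in: The guard is shut (within 0.08 rad of upright), the pointer stands within 6 mm of the red rider along the scale and is at rest, and the gripper's fingers still hold the T-handle against the spring (at least 4 N between them) (all of step 2 and velocity of joint drawbar between -0.01 and 0.01 m/s and contact force between the fingers and pull_handle above 4 N); the arm keeps its last pose, push and grip.
It fails at once if the handle is drawn more than 10 mm while the guard is not shut (more than 0.15 rad open) (value of joint drawbar above 0.01 m and value of joint guard above 0.15 rad).
It fails at once if the pointer is pulled more than 15 mm past the rider (y of pointer in the frame of mark below -0.015 m).
It fails at once if the rider is shifted by more than 4 mm (distance of mark from where it was at the start of the episode above 0.004 m).
It fails at once if a bystander is moved by more than 30 mm (distance of any of weld_magnet, tape_measure, rivet_tin, cut_star from where it was at the start of the episode above 0.03 m).
It also fails if it takes over 38 s, if anything falls off the work surface, if the arm or the gripper's body presses on something with over 40 N, if the wrist force passes 120 N, or if a joint passes its speed limit or range.

## Working session

There is one attempt and no reset: what is moved stays moved. The work goes in short steps, Python scripts to look and compute and a shell command to move; the robot and the scene stay as the last step left them, time stands still between calls to the robot, and variables do not carry over. Pictures are saved under pics/ and viewed, at most 10 in all, crops included, and the job is handed in when it is done.

```bash
mkdir -p pics
cat > h.py <<'E'
import numpy as np,cv2
from scipy.spatial.transform import Rotation as Ro
from cell import get_obs,optics,env,nets
def shot(cam,name):
    p,d=optics.read_camera(cam); cv2.imwrite('pics/'+name,p[:,:,::-1]); return p,d
E
python3 - <<'E'
from h import *
o=get_obs();print(o['time_s'],o['tool_pos'],o['tool_rot'],o['grip_width'])
for c in ['scene','top']:
    shot(c,c+'0.png')
a=cv2.imread('pics/scene0.png');b=cv2.imread('pics/top0.png')
cv2.imwrite('pics/both.png',cv2.resize(np.vstack([a,b]),(800,1200))[:, :][0:1200]) if 0 else None
for c in ['top','scene']:
  for q in ['tester','guard_edge','guard_hinge','handle_bar','pointer','mark','weld_magnet','tape_measure','rivet_tin','cut_star']:
    r=nets.place_of(q,c)
    print(c,q,[(np.round(x['point'],3).tolist(),round(x['confidence'],2)) for x in r[:2]])
print(get_obs()['time_s'])
E
```

```text
0.0 [0.2629655  0.59384283 0.22147788] [-1.79893556e+02  5.11078872e-03  1.56122141e+02] 0.08719315795929462
top tester [([0.617, 0.075, 0.005], 0.72)]
top guard_edge [([0.496, 0.186, 0.108], 0.59)]
top guard_hinge [([0.548, 0.186, 0.015], 0.77)]
top handle_bar [([0.62, 0.02, 0.096], 0.61), ([0.434, 0.007, 0.0], 0.36)]
top pointer [([0.575, 0.02, 0.026], 0.8)]
top mark [([0.433, -0.099, -0.002], 0.35)]
top weld_magnet [([0.435, -0.099, -0.003], 0.94)]
top tape_measure [([0.433, 0.008, -0.003], 0.94)]
top rivet_tin [([0.499, 0.335, -0.001], 0.75)]
top cut_star []
scene tester [([0.617, 0.074, -0.003], 0.58), ([0.62, 0.019, -0.001], 0.52)]
scene guard_edge [([0.496, 0.188, 0.108], 0.75)]
scene guard_hinge [([0.553, 0.188, 0.018], 0.93)]
scene handle_bar [([0.617, 0.02, 0.097], 0.85)]
scene pointer [([0.57, 0.022, 0.026], 0.82)]
scene mark [([0.574, -0.046, 0.022], 0.39)]
scene weld_magnet [([0.438, -0.098, -0.001], 0.91)]
scene tape_measure [([0.431, 0.012, 0.001], 0.87)]
scene rivet_tin [([0.497, 0.336, 0.002], 0.81)]
scene cut_star []
1.1
```

View pics/top0.png

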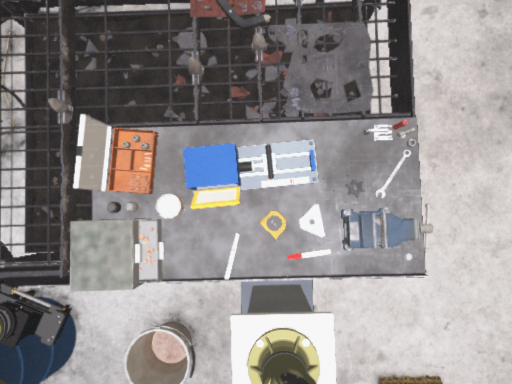

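View pics/scene0.png

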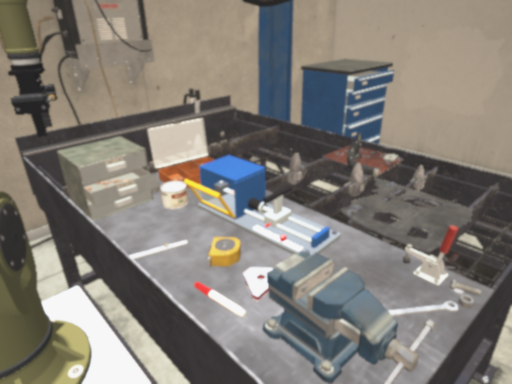

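The tester runs along y with a slight yaw. In the top view the blue bay is at about (212,166), the handle at (268,162), the open guard at (215,197) and the tape at (273,223). The scene view shows the pointer at about (258,229) and the rider at about (283,238). Next I'll fit the roof and the red parts.

```bash
cat >> h.py <<'E'
def cloud(cam,p,d,mask,pose=None):
    i=optics.camera_info(cam);f=p.shape[0]/2/np.tan(np.radians(i['fovy'])/2)
    v,u=np.nonzero(mask&(d>0)); K=np.array([[f,0,i['cx']],[0,f,i['cy']],[0,0,1]])
    s=cv2.undistortPoints(np.stack([u,v],1).astype(float)[:,None],K,np.array([i['k1'],0,0,0,0.]))[:,0]
    z=d[v,u]; P=np.column_stack([s*z[:,None],z])
    if cam=='wrist':
        T=np.array(i['tool_from_camera']);P=P@T[:3,:3].T+T[:3,3]
        return P@Ro.from_euler('xyz',pose[1],degrees=True).as_matrix().T+pose[0],u,v
    return (P-np.array(i['t']))@np.array(i['R']),u,v
E
python3 - <<'E'
from h import *
p,d=optics.read_camera('top')
P,u,v=cloud('top',p,d,np.ones(d.shape,bool))
m=(abs(P[:,2]-.128)<.012)&(abs(P[:,0]-.61)<.12)&(abs(P[:,1]-.19)<.14)&(p[v,u,2].astype(int)-p[v,u,0]>60)
print(m.sum(),cv2.minAreaRect(P[m,:2].astype(np.float32)*1000),np.median(P[m,2]))
for c in ['top','scene']:
    p,d=optics.read_camera(c);q=p.astype(int)
    P,u,v=cloud(c,p,d,(q[:,:,0]-np.maximum(q[:,:,1],q[:,:,2])>40))
    m=(abs(P[:,0]-.57)<.05)&(P[:,1]<.06)&(P[:,1]>-.12)
    for a in zip(np.round(P[m],3).tolist(),u[m],v[m]):print(c,*a)
i=optics.camera_info('wrist');print(np.round(i['tool_from_camera'],3),i['fovy'])
E
```

```text
2104 ((609.116943359375, 191.1686248779297), (116.064453125, 150.15769958496094), 3.673738956451416) 0.1282572930891977
top [0.569, 0.018, 0.101] 271 178
top [0.574, 0.02, 0.014] 270 179
top [0.574, 0.017, 0.012] 271 179
top [0.567, -0.045, 0.032] 291 180
top [0.564, -0.045, 0.026] 291 181
top [0.561, -0.045, 0.028] 291 182
scene [0.585, 0.025, 0.029] 268 222
scene [0.586, 0.022, 0.031] 269 222
scene [0.594, 0.042, 0.015] 266 223
scene [0.584, 0.028, 0.025] 267 223
scene [0.582, 0.022, 0.029] 268 223
scene [0.583, 0.019, 0.03] 269 223
scene [0.586, 0.018, 0.029] 270 223
scene [0.59, 0.041, 0.014] 265 224
scene [0.576, 0.023, 0.028] 266 224
scene [0.577, 0.021, 0.029] 267 224
scene [0.578, 0.018, 0.029] 268 224
scene [0.58, 0.016, 0.029] 269 224
scene [0.586, 0.018, 0.026] 270 224
scene [0.587, 0.038, 0.014] 265 225
scene [0.574, 0.021, 0.027] 266 225
scene [0.574, 0.017, 0.028] 267 225
scene [0.577, 0.017, 0.027] 268 225
scene [0.583, 0.019, 0.024] 269 225
scene [0.568, 0.018, 0.028] 265 226
scene [0.574, 0.02, 0.024] 266 226
scene [0.573, 0.016, 0.026] 267 226
scene [0.591, 0.031, 0
[... 695 characters left out ...]
12] 286 237
scene [0.558, -0.044, 0.026] 280 238
scene [0.557, -0.048, 0.028] 281 238
scene [0.558, -0.051, 0.029] 282 238
scene [0.56, -0.052, 0.028] 283 238
scene [0.565, -0.051, 0.025] 284 238
scene [0.568, -0.051, 0.024] 285 238
scene [0.559, -0.043, 0.022] 280 239
scene [0.558, -0.047, 0.024] 281 239
scene [0.56, -0.049, 0.024] 282 239
scene [0.56, -0.051, 0.025] 283 239
scene [0.565, -0.05, 0.022] 284 239
scene [0.569, -0.05, 0.02] 285 239
scene [0.559, -0.046, 0.02] 281 240
scene [0.56, -0.049, 0.021] 282 240
scene [0.562, -0.05, 0.021] 283 240
[[-0.    -0.967 -0.256  0.07 ]
 [ 1.    -0.001  0.    -0.001]
 [-0.001 -0.256  0.967 -0.163]
 [ 0.     0.     0.     1.   ]] 69.98843551956283
```

```bash
python3 -m creep '[{"tx":-30,"ty":-26,"wz":-5.5,"gripper":-1},{"tx":-60,"ty":-53,"wz":-11,"gripper":-1},{"tx":-90,"ty":-79,"wz":-16.5,"gripper":-1},{"tx":-120,"ty":-106,"wz":-22,"gripper":-1},{"tx":-150,"ty":-132,"wz":-27.5,"gripper":-1}]' 20
```

```text
validation failed for argument at $[0]...
```

```bash
python3 -m creep '[{"wx":0,"wy":0,"wz":-5.5,"tx":-30,"ty":-26,"tz":0,"gripper":-1},{"wx":0,"wy":0,"wz":-11,"tx":-60,"ty":-53,"tz":0,"gripper":-1},{"wx":0,"wy":0,"wz":-16.5,"tx":-90,"ty":-79,"tz":0,"gripper":-1},{"wx":0,"wy":0,"wz":-22,"tx":-120,"ty":-106,"tz":0,"gripper":-1},{"wx":0,"wy":0,"wz":-27.5,"tx":-150,"ty":-132,"tz":0,"gripper":-1}]' 20
```

```text
time_s: 1.67
tool_pos: [0.3474, 0.4111, 0.2227]
tool_rot: [180.0, 0.0, -176.1]
force: [0.2, -0.5, -1.3]
grip_width: 0.0615
grasp_force: 0.0
```

```bash
python3 -m creep '[{"wx":0,"wy":0,"wz":0,"tx":-12,"ty":-39,"tz":0,"gripper":-1},{"wx":0,"wy":0,"wz":0,"tx":-24,"ty":-78,"tz":0,"gripper":-1},{"wx":0,"wy":0,"wz":0,"tx":-36,"ty":-117,"tz":0,"gripper":-1},{"wx":0,"wy":0,"wz":0,"tx":-48,"ty":-156,"tz":0,"gripper":-1},{"wx":0,"wy":0,"wz":0,"tx":-60,"ty":-194,"tz":10,"gripper":-1}]' && python3 -m creep '[{"wx":0,"wy":0,"wz":0,"tx":-8,"ty":-20,"tz":30,"gripper":-1},{"wx":0,"wy":0,"wz":0,"tx":-16,"ty":-38,"tz":60,"gripper":-1},{"wx":0,"wy":0,"wz":0,"tx":-16,"ty":-38,"tz":97,"gripper":-1},{"wx":0,"wy":0,"wz":0,"tx":-16,"ty":-38,"tz":122,"gripper":-1},{"wx":0,"wy":0,"wz":0,"tx":-16,"ty":-38,"tz":122,"gripper":-1}]'
```

```text
time_s: 2.08
tool_pos: [0.4205, 0.2217, 0.2146]
tool_rot: [179.9, 0.2, -176.4]
force: [1.0, 0.6, 0.2]
grip_width: 0.0285
grasp_force: 0.0
time_s: 2.5
tool_pos: [0.4337, 0.1838, 0.0858]
tool_rot: [-179.8, -0.5, -176.4]
force: [-1.6, 0.2, 0.1]
grip_width: 0.0017
grasp_force: 0.0
```

```bash
python3 -m creep '[{"wx":0,"wy":0,"wz":0,"tx":-14,"ty":0,"tz":0,"gripper":-1},{"wx":0,"wy":0,"wz":0,"tx":-28,"ty":0,"tz":0,"gripper":-1},{"wx":0,"wy":0,"wz":0,"tx":-42,"ty":0,"tz":0,"gripper":-1},{"wx":0,"wy":0,"wz":0,"tx":-54,"ty":0,"tz":0,"gripper":-1},{"wx":0,"wy":0,"wz":0,"tx":-66,"ty":0,"tz":0,"gripper":-1}]' && python3 -m creep '[{"wx":0,"wy":0,"wz":0,"tx":-6,"ty":0,"tz":0,"gripper":-1},{"wx":0,"wy":0,"wz":0,"tx":-12,"ty":0,"tz":0,"gripper":-1},{"wx":0,"wy":0,"wz":0,"tx":-18,"ty":0,"tz":0,"gripper":-1},{"wx":0,"wy":0,"wz":0,"tx":-18,"ty":0,"tz":0,"gripper":-1}]'
python3 - <<'E'
from h import *
print([(np.round(x['point'],3),x['confidence']) for c in ['top','scene'] if optics.read_camera(c) for x in nets.place_of('guard_edge',c)])
E
```

```text
time_s: 2.92
tool_pos: [0.5032, 0.1915, 0.0926]
tool_rot: [179.9, -0.1, -176.3]
force: [-3.7, -0.1, 3.2]
grip_width: 0.0006
grasp_force: 1.8
time_s: 3.25
tool_pos: [0.5225, 0.1919, 0.0912]
tool_rot: [180.0, 0.1, -176.4]
force: [-0.0, 0.7, 0.4]
grip_width: 0.0007
grasp_force: 0.0
[(array([0.574, 0.02 , 0.022]), 0.23), (array([0.542, 0.189, 0.124]), 0.75), (array([0.43 , 0.008, 0.   ]), 0.39), (array([ 0.576, -0.046,  0.02 ]), 0.2)]
```

```bash
python3 -m creep '[{"wx":0,"wy":0,"wz":0,"tx":-3,"ty":0,"tz":0,"gripper":-1},{"wx":0,"wy":0,"wz":0,"tx":-6,"ty":0,"tz":0,"gripper":-1},{"wx":0,"wy":0,"wz":0,"tx":-6,"ty":0,"tz":0,"gripper":-1}]'; python3 -m creep '[{"wx":0,"wy":0,"wz":0,"tx":-2,"ty":0,"tz":0,"gripper":-1},{"wx":0,"wy":0,"wz":0,"tx":-4,"ty":0,"tz":0,"gripper":-1},{"wx":0,"wy":0,"wz":0,"tx":-4,"ty":0,"tz":0,"gripper":-1}]'
```

```text
time_s: 3.7
tool_pos: [0.5271, 0.1919, 0.0905]
tool_rot: [-180.0, -0.0, -176.4]
force: [-1.3, -1.1, 0.6]
grip_width: 0.0008
grasp_force: 0.6
time_s: 3.95
tool_pos: [0.5274, 0.1919, 0.0904]
tool_rot: [-180.0, -0.5, -176.3]
force: [-12.5, -1.1, 8.6]
grip_width: 0.0007
grasp_force: 6.2
```

```bash
python3 -m creep '[{"wx":0,"wy":0,"wz":0,"tx":12,"ty":0,"tz":0,"gripper":-1},{"wx":0,"wy":0,"wz":0,"tx":30,"ty":0,"tz":0,"gripper":-1},{"wx":0,"wy":0,"wz":0,"tx":30,"ty":0,"tz":-38,"gripper":-1},{"wx":0,"wy":0,"wz":0,"tx":30,"ty":0,"tz":-76,"gripper":-1},{"wx":0,"wy":0,"wz":0,"tx":30,"ty":0,"tz":-110,"gripper":1}]' && python3 -m creep '[{"wx":0,"wy":0,"wz":0,"tx":-20,"ty":-34,"tz":0,"gripper":1},{"wx":0,"wy":0,"wz":0,"tx":-40,"ty":-68,"tz":0,"gripper":1},{"wx":0,"wy":0,"wz":0,"tx":-60,"ty":-102,"tz":0,"gripper":1},{"wx":0,"wy":0,"wz":0,"tx":-80,"ty":-136,"tz":0,"gripper":1},{"wx":0,"wy":0,"wz":0,"tx":-100,"ty":-170,"tz":0,"gripper":1}]'
python3 - <<'E'
from h import *
o=get_obs();print(o['tool_pos'],o['tool_rot'],o['grip_width'])
p,d=shot('wrist','w1.png')
for q in ['handle_bar','pointer','mark']: print(q,[(np.round(x['point'],4),round(x['confidence'],2)) for x in nets.place_of(q,'wrist')[:2]])
shot('top','t1.png'); 
t=cv2.imread('pics/t1.png')[110:260,130:330]
print([(np.round(x['point'],3),x['confidence']) for x in nets.place_of('guard_edge','top')])
cv2.imwrite('pics/c1.png',np.hstack([cv2.imread('pics/w1.png'),cv2.resize(t,(288,384))]))
E
```

```text
time_s: 4.37
tool_pos: [0.5012, 0.19, 0.2021]
tool_rot: [-180.0, 0.0, -176.4]
force: [1.6, -0.6, 0.0]
grip_width: 0.0029
grasp_force: 0.0
time_s: 4.78
tool_pos: [0.6132, 0.0252, 0.201]
tool_rot: [-180.0, 0.1, -176.4]
force: [0.5, 0.9, 0.7]
grip_width: 0.0324
grasp_force: 0.0
[0.61315478 0.02519661 0.20097703] [-1.79992164e+02  1.05996453e-01 -1.76356662e+02] 0.03236731465008319
handle_bar [(array([0.6181, 0.0249, 0.0955]), 0.61)]
pointer [(array([0.5709, 0.0188, 0.0264]), 0.69)]
mark [(array([ 0.5733, -0.0469,  0.0268]), 0.5)]
[(array([0.55 , 0.19 , 0.123]), 0.6)]
```

View pics/c1.png

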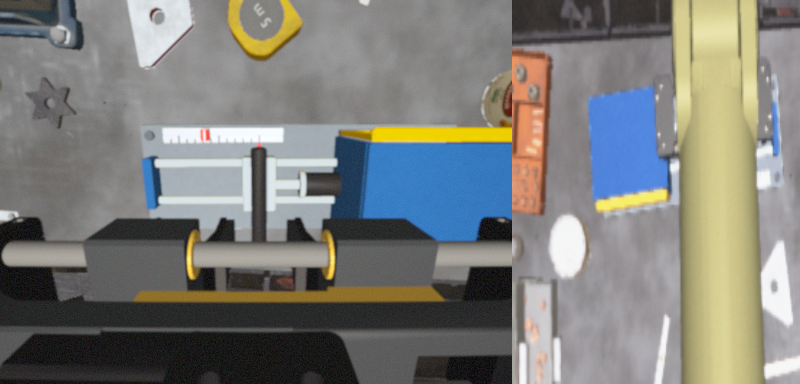

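The guard now lies flat against the bay front, so it is shut. In the wrist view the rider is at about (206,134) and the pointer tip at (259,146). I'll measure them in the tester frame and finish opening the gripper.

```bash
python3 - <<'E'
from h import *
o=get_obs();p,d=optics.read_camera('wrist');q=p.astype(int)
P,u,v=cloud('wrist',p,d,(q[:,:,0]-np.maximum(q[:,:,1],q[:,:,2])>50),(o['tool_pos'],o['tool_rot']))
a=np.radians(3.67);c,s=np.cos(a),np.sin(a)
T=(P[:,:2]-[.6148,.0713])@np.array([[c,-s],[s,c]])
for n,m in [('rider',(abs(u-206)<12)&(abs(v-134)<12)),('ptr',(abs(u-259)<10)&(abs(v-146)<8))]:
    print(n,m.sum(),'u',u[m].min(),u[m].max(),u[m].mean(),'v',v[m].min(),v[m].max(),'T',T[m].min(0),T[m].max(0),T[m].mean(0),'z',np.median(P[m,2]))
# bar
P,u,v=cloud('wrist',p,d,np.ones(d.shape,bool),(o['tool_pos'],o['tool_rot']))
T=(P[:,:2]-[.6148,.0713])@np.array([[c,-s],[s,c]])
m=(abs(P[:,2]-.1)<.012)&(abs(T[:,1]+.05)<.025)&(T[:,0]<0)
print('bar',m.sum(),T[m].min(0),T[m].max(0),np.median(T[m],0),P[m,2].max())
cv2.imwrite('pics/z1.png',cv2.resize(p[115:165,150:300,::-1],(750,250),interpolation=cv2.INTER_CUBIC))
E
python3 -m creep '[{"wx":0,"wy":0,"wz":0,"tx":-5,"ty":-4,"tz":0,"gripper":1},{"wx":0,"wy":0,"wz":0,"tx":-5,"ty":-4,"tz":20,"gripper":1},{"wx":0,"wy":0,"wz":0,"tx":-5,"ty":-4,"tz":40,"gripper":1},{"wx":0,"wy":0,"wz":0,"tx":-5,"ty":-4,"tz":60,"gripper":1},{"wx":0,"wy":0,"wz":0,"tx":-5,"ty":-4,"tz":80,"gripper":1}]'
```

```text
rider 75 u 197 206 201.76 v 130 141 T [-0.06488416 -0.12190302] [-0.05189963 -0.108795  ] [-0.05805772 -0.11330136] z 0.028262842709869535
ptr 16 u 254 257 255.875 v 144 149 T [-0.05019883 -0.04948071] [-0.0444425  -0.04621538] [-0.04778658 -0.04792662] z 0.027130251590662596
bar 852 [-0.05019883 -0.056129  ] [-2.76856921e-05 -4.03891561e-02] [-0.02669533 -0.04808277] 0.10826360822203365
time_s: 5.55
tool_pos: [0.6173, 0.0243, 0.1201]
tool_rot: [180.0, 0.1, -176.3]
force: [-0.1, 0.1, -0.7]
grip_width: 0.0858
grasp_force: 0.0
```

View pics/z1.png

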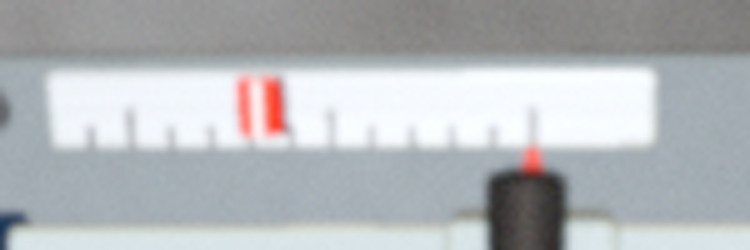

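```bash
python3 -m creep '[{"wx":0,"wy":0,"wz":0,"tx":0,"ty":-1,"tz":15,"gripper":1},{"wx":0,"wy":0,"wz":0,"tx":0,"ty":-1,"tz":30,"gripper":1},{"wx":0,"wy":0,"wz":0,"tx":0,"ty":-1,"tz":40,"gripper":1},{"wx":0,"wy":0,"wz":0,"tx":0,"ty":-1,"tz":40,"gripper":-1},{"wx":0,"wy":0,"wz":0,"tx":0,"ty":-1,"tz":40,"gripper":-1}]' 35 && python3 -m creep '[{"wx":0,"wy":0,"wz":0,"tx":0,"ty":0,"tz":0,"gripper":-1},{"wx":0,"wy":0,"wz":0,"tx":0,"ty":0,"tz":0,"gripper":-1},{"wx":0,"wy":0,"wz":0,"tx":0,"ty":0,"tz":0,"gripper":-1},{"wx":0,"wy":0,"wz":0,"tx":0,"ty":0,"tz":0,"gripper":-1},{"wx":0,"wy":0,"wz":0,"tx":0,"ty":0,"tz":0,"gripper":-1}]'
```

```text
time_s: 5.97
tool_pos: [0.617, 0.0228, 0.0805]
tool_rot: [180.0, -0.0, -176.3]
force: [1.6, -0.2, 0.8]
grip_width: 0.0801
grasp_force: 0.0
time_s: 6.38
tool_pos: [0.6174, 0.0222, 0.0811]
tool_rot: [180.0, 0.1, -176.4]
force: [-0.6, 0.5, 0.2]
grip_width: 0.0484
grasp_force: 0.0
```

```bash
python3 -m creep '[{"wx":0,"wy":0,"wz":0,"tx":0,"ty":0,"tz":0,"gripper":-1},{"wx":0,"wy":0,"wz":0,"tx":0,"ty":0,"tz":0,"gripper":-1},{"wx":0,"wy":0,"wz":0,"tx":0,"ty":0,"tz":0,"gripper":-1}]'
```

```text
time_s: 6.63
tool_pos: [0.6171, 0.0222, 0.0806]
tool_rot: [180.0, 0.0, -176.4]
force: [0.3, -0.6, 0.5]
grip_width: 0.0284
grasp_force: 0.0
```

```bash
python3 -m creep '[{"wx":0,"wy":0,"wz":0,"tx":0,"ty":0,"tz":0,"gripper":-1},{"wx":0,"wy":0,"wz":0,"tx":0,"ty":0,"tz":0,"gripper":-1},{"wx":0,"wy":0,"wz":0,"tx":0,"ty":0,"tz":0,"gripper":-1},{"wx":0,"wy":0,"wz":0,"tx":0,"ty":0,"tz":0,"gripper":-1},{"wx":0,"wy":0,"wz":0,"tx":0,"ty":0,"tz":0,"gripper":-1}]' 35
python3 - <<'E'
from h import *
optics.read_camera('top');print([(np.round(x['point'],3),x['confidence']) for x in nets.place_of('guard_edge','top')])
E
```

```text
time_s: 7.05
tool_pos: [0.617, 0.0236, 0.0805]
tool_rot: [179.9, -0.0, -176.3]
force: [-0.9, 4.8, -0.1]
grip_width: 0.0148
grasp_force: 35.0
[(array([0.548, 0.191, 0.123]), 0.61)]
```

```bash
python3 -m creep '[{"wx":0,"wy":0,"wz":0,"tx":0,"ty":-12,"tz":0,"gripper":-1},{"wx":0,"wy":0,"wz":0,"tx":0,"ty":-24,"tz":0,"gripper":-1},{"wx":0,"wy":0,"wz":0,"tx":0,"ty":-36,"tz":0,"gripper":-1},{"wx":0,"wy":0,"wz":0,"tx":0,"ty":-46,"tz":0,"gripper":-1},{"wx":0,"wy":0,"wz":0,"tx":0,"ty":-54,"tz":0,"gripper":-1}]' 35 && python3 -m creep '[{"wx":0,"wy":0,"wz":0,"tx":0,"ty":-3,"tz":0,"gripper":-1},{"wx":0,"wy":0,"wz":0,"tx":0,"ty":-6,"tz":0,"gripper":-1},{"wx":0,"wy":0,"wz":0,"tx":0,"ty":-6,"tz":0,"gripper":-1},{"wx":0,"wy":0,"wz":0,"tx":0,"ty":-6,"tz":0,"gripper":-1}]'
python3 - <<'E'
from h import *
o=get_obs();p,d=shot('wrist','w2.png');q=p.astype(int)
P,u,v=cloud('wrist',p,d,(q[:,:,0]-np.maximum(q[:,:,1],q[:,:,2])>50),(o['tool_pos'],o['tool_rot']))
a=np.radians(3.67);c,s=np.cos(a),np.sin(a)
T=(P[:,:2]-[.6148,.0713])@np.array([[c,-s],[s,c]])
m=(abs(T[:,0]+.05)<.03)&(P[:,2]<.06)
for k in (T[:,0]>-.0495,T[:,0]<-.0515):
  k=k&m;print(k.sum(),T[k].mean(0),np.median(P[k,2]),u[k].mean(),v[k].mean())
for n in ['pointer','mark']: print(n,[(np.round(x['point'],4),round(x['confidence'],2)) for x in nets.place_of(n,'wrist')[:2]])
print(env.grip_depth)
cv2.imwrite('pics/w2b.png',cv2.resize(p[0:160,150:350,::-1],(750,600),interpolation=cv2.INTER_CUBIC))
E
```

```text
time_s: 7.57
tool_pos: [0.6204, -0.027, 0.0805]
tool_rot: [179.6, -0.0, -176.2]
force: [-1.1, 12.3, 0.6]
grip_width: 0.0149
grasp_force: 35.0
time_s: 7.9
tool_pos: [0.6207, -0.032, 0.0806]
tool_rot: [179.6, -0.0, -176.2]
force: [-1.0, 12.2, 1.1]
grip_width: 0.0146
grasp_force: 35.0
69 [-0.04333154 -0.1040858 ] 0.026061739371865386 259.8695652173913 155.63768115942028
177 [-0.05801779 -0.11403765] 0.028465493189163124 247.01129943502823 137.54802259887006
pointer [(array([ 0.5788, -0.0379,  0.0263]), 0.96)]
mark [(array([ 0.5729, -0.049 ,  0.0251]), 0.58)]
0.0187
```

View pics/w2b.png

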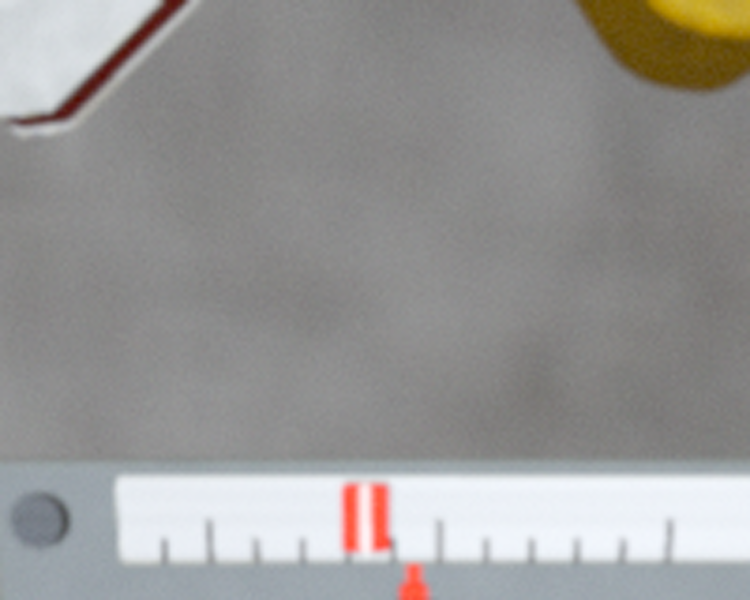

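The rider line is at x≈366 in the crop and the pointer at x≈414. With 46 px per 10 mm, about 10 mm is left to draw.

```bash
python3 -m creep '[{"wx":0,"wy":0,"wz":0,"tx":0,"ty":-4,"tz":0,"gripper":-1},{"wx":0,"wy":0,"wz":0,"tx":0,"ty":-8,"tz":0,"gripper":-1},{"wx":0,"wy":0,"wz":0,"tx":0,"ty":-10.5,"tz":0,"gripper":-1},{"wx":0,"wy":0,"wz":0,"tx":0,"ty":-10.5,"tz":0,"gripper":-1},{"wx":0,"wy":0,"wz":0,"tx":0,"ty":-10.5,"tz":0,"gripper":-1}]' 35
python3 - <<'E'
from h import *
o=get_obs();p,d=shot('wrist','w3.png');q=p.astype(int)
P,u,v=cloud('wrist',p,d,(q[:,:,0]-np.maximum(q[:,:,1],q[:,:,2])>50),(o['tool_pos'],o['tool_rot']))
a=np.radians(3.67);c,s=np.cos(a),np.sin(a)
T=(P[:,:2]-[.6148,.0713])@np.array([[c,-s],[s,c]])
m=(abs(T[:,0]+.05)<.03)&(P[:,2]<.06)
for k in (T[:,0]>-.0495,T[:,0]<-.0515):
  k=k&m;print(k.sum(),T[k].mean(0),u[k].mean())
cv2.imwrite('pics/w3b.png',cv2.resize(p[100:180,150:450,::-1],(800,213),interpolation=cv2.INTER_CUBIC))
optics.read_camera('scene');optics.read_camera('top')
print([(c,np.round(x['point'],3),x['confidence']) for c in ('top','scene') for x in nets.place_of('guard_edge',c)])
E
```

```text
time_s: 8.47
tool_pos: [0.6214, -0.0416, 0.0805]
tool_rot: [179.6, -0.0, -176.2]
force: [-1.2, 12.4, 3.0]
grip_width: 0.0153
grasp_force: 35.0
70 [-0.04339594 -0.11368991] 259.84285714285716
166 [-0.05812181 -0.11406914] 259.4457831325301
[('top', array([0.548, 0.189, 0.121]), 0.51), ('scene', array([0.545, 0.188, 0.124]), 0.83)]
```

View pics/w3b.png

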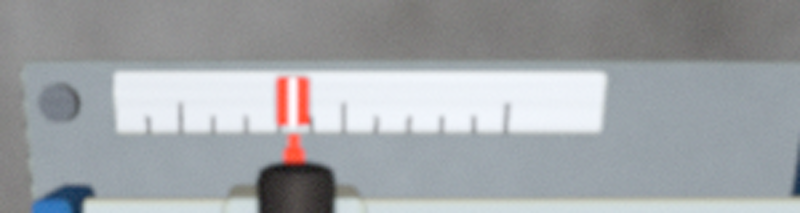

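The pointer at x≈293 sits directly below the white line at x≈293, and the guard is still shut. I'll hold briefly and hand in.

```bash
python3 -m creep '[{"wx":0,"wy":0,"wz":0,"tx":0,"ty":0,"tz":0,"gripper":-1},{"wx":0,"wy":0,"wz":0,"tx":0,"ty":0,"tz":0,"gripper":-1},{"wx":0,"wy":0,"wz":0,"tx":0,"ty":0,"tz":0,"gripper":-1},{"wx":0,"wy":0,"wz":0,"tx":0,"ty":0,"tz":0,"gripper":-1}]' 35; python3 -c "
from cell import env;print(env.sign_off())"
```

```text
time_s: 9.05
tool_pos: [0.6213, -0.0414, 0.0805]
tool_rot: [179.6, -0.0, -176.1]
force: [-1.5, 13.8, 2.1]
grip_width: 0.0149
grasp_force: 35.0
the job is handed in; nothing more can be done
None
```

I handed the job in at about 9 s: guard pushed shut first, then the T-handle drawn until the pointer was level with the rider (under 1 mm off by the wrist camera) and held there with 35 N of grip; the sign-off returned no verdict.

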